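# Put the whole tiles back in the mosaic sample box

### The job

Put the four whole terracotta tiles into the wooden sample box, each lying flat in the recess made for its shape and size. Set them down rather than dropping them, and leave the two broken tiles where they lie.

Things in the scene. Friction and masses are not known exactly. Their poses are not given: they have to be found in the camera images.
- square_tile: whole square tile 50 x 50 mm, plain terracotta, 20 mm thick, lying flat on the table; origin at the centre of its underside, z up. x and y along its edges.
- round_tile: whole large round tile, 50 mm diameter, plain terracotta, 20 mm thick, lying flat on the table; origin at the centre of its underside, z up. 
- bar_tile: whole bar-shaped tile 24 mm (its x) by 72 mm (its y), plain terracotta, 20 mm thick, lying flat on the table; origin at the centre of its underside, z up. 
- small_round_tile: whole small round tile, 30 mm diameter, plain terracotta, 20 mm thick, lying flat on the table; origin at the centre of its underside, z up. 
- broken_square: look-alike that stays: a 50 mm square tile with one corner (24 mm of both edges, at its +x +y) snapped off, plain terracotta, 20 mm thick, lying flat on the table; origin at the centre of its underside, z up. The origin is that of the unbroken square.
- broken_round: look-alike that stays: a 50 mm round tile of which the side beyond 4 mm from the centre (at its +y) is snapped off straight, plain terracotta, 20 mm thick, lying flat on the table; origin at the centre of its underside, z up. The origin is the centre of the unbroken disc.
- square_recess: fixed plywood insert 98 x 98 x 10 mm in a dark wooden box. Origin: centre of its underside, 6 mm above the table; recess floor (dark) at z = 4 mm in its frame, flat top at z = 10 mm; z up, x and y along its edges. This one has a square recess 66 x 66 mm, 6 mm deep. Four such inserts stand in a square, 100 mm apart, in any order.
- round_recess: fixed plywood insert 98 x 98 x 10 mm in a dark wooden box. Origin: centre of its underside, 6 mm above the table; recess floor (dark) at z = 4 mm in its frame, flat top at z = 10 mm; z up, x and y along its edges. This one has a large round recess, 66 mm diameter, 6 mm deep. The box is 214 mm square, its rim 6 mm thick and 15 mm above the table.
- bar_recess: fixed plywood insert 98 x 98 x 10 mm in a dark wooden box. Origin: centre of its underside, 6 mm above the table; recess floor (dark) at z = 4 mm in its frame, flat top at z = 10 mm; z up, x and y along its edges. This one has an oblong recess, 40 mm along its x and 88 mm along its y, 6 mm deep.
- small_recess: fixed plywood insert 98 x 98 x 10 mm in a dark wooden box. Origin: centre of its underside, 6 mm above the table; recess floor (dark) at z = 4 mm in its frame, flat top at z = 10 mm; z up, x and y along its edges. This one has a small round recess, 46 mm diameter, 6 mm deep.
Things that resemble listed ones, but are neither listed nor needed, are in the scene too. What is shaped like the square_tile but blue or yellow is not meant.

How it is judged:
At the end, for the whole second after the job is handed in: Each of the four whole tiles lies flat (within 0.08 rad) on the floor of its own recess (underside within 2.5 mm above that floor), its centre within 14 mm of the recess's centre, let go and at rest; the two broken tiles are within 15 mm of where they started (horizontal distance between square_tile and square_recess below 0.014 m and z of square_tile in the frame of square_recess below 0.0065 m and angle between each of square_tile, round_tile, bar_tile, small_round_tile's own z axis and vertical below 0.08 rad and linear speed of each of square_tile, round_tile, bar_tile, small_round_tile below 0.02 m/s and contact force between each of square_tile, round_tile, bar_tile, small_round_tile and the fingers below 0.05 N and horizontal distance between round_tile and round_recess below 0.014 m and z of round_tile in the frame of round_recess below 0.0065 m and horizontal distance between bar_tile and bar_recess below 0.014 m and z of bar_tile in the frame of bar_recess below 0.0065 m and horizontal distance between small_round_tile and small_recess below 0.014 m and z of small_round_tile in the frame of small_recess below 0.0065 m and distance of each of broken_square, broken_round from where it was at the start of the episode below 0.015 m); the robot touches nothing.
It fails at once if a whole tile is dropped into or onto the box (moves faster than 0.5 m/s close above its recess) ((linear speed of square_tile above 0.5 m/s and horizontal distance between square_tile and square_recess below 0.03 m and height (world z) of square_tile below 0.06 m) or (linear speed of round_tile above 0.5 m/s and horizontal distance between round_tile and round_recess below 0.03 m and height (world z) of round_tile below 0.06 m) or (linear speed of bar_tile above 0.5 m/s and horizontal distance between bar_tile and bar_recess below 0.03 m and height (world z) of bar_tile below 0.06 m) or (linear speed of small_round_tile above 0.5 m/s and horizontal distance between small_round_tile and small_recess below 0.03 m and height (world z) of small_round_tile below 0.06 m)).
It fails at once if a broken tile is moved by more than 15 mm (distance of any of broken_square, broken_round from where it was at the start of the episode above 0.015 m).
It also fails if it takes over 106 s, if anything falls off the work surface, if the arm or the gripper's body presses on something with over 40 N, if the wrist force passes 120 N, or if a joint passes its speed limit or range.

### The arm

A 6-joint arm with a two-finger parallel gripper is mounted at the origin on the work surface. World frame = base frame: x ahead of the robot, y to its left, z up, the work surface at z = 0. Lengths are in m, angles in rad, forces in N, time in s.
With the tool pointing down it reaches from about 0.35 to 0.775 m from the base axis. Payload 7.3 kg.
Tool frame: the origin (TCP) lies midway between the tips of the shut fingers; the grasp point (between the pads) lies 19 mm behind it; z points along the fingers, y is the line along which they close (so a half turn about z gives the same grasp; the last joint's range is limited). The gripper opens to 92 mm and grips with 3 to 60 N. Pads are 19 mm wide; open, the fingers measure 130 mm over their backs; the gripper's body (75 mm by 190 mm) begins 47 mm behind the grasp point.
Start: joints at [-1.311, 0.342, 1.524, -0, 1.275, -0.146], TCP at [0.207, -0.482, 0.204] pointing down, gripper open.
Joint ranges: [-2.53, 2.53], [-0.77, 2.02], [0.04, 2.7], [-1, 4.14], [0.28, 2.66], [-3.11, 3.11]. Speed limits (rad/s): [2.57, 2.57, 3.14, 3.14, 3.14, 3.14].

### API

Orientations are given as a unit quaternion [w, x, y, z].
In Python, from rig import ctrl gives the robot as it stands. The module is installed in compiled form; this text tells all that it offers.
- The arm moves only by the shell command python3 -m creep 'ROWS' [OPENING] [FORCE]. ROWS is a JSON object of lists of equal length, an entry for each row: "slide": the shift along the tool's x, y, z in units of 40 mm (1.0 is 40 mm), a list of three; "rot": the turn, a rotation vector about the tool's x, y, z in units of 5 degrees (1.0 is 5 degrees), a list of three. A call has 1 to 12 rows; each row is the pose to reach, as a shift and turn from the pose commanded when the call began, along the tool's axes at that moment; what a row does not reach only later rows make up. A row lasts 1/12 s, in which the tool goes at most 41.7 mm and 7.16 degrees, less where a joint would pass 70% of its speed; a pose out of reach is approached as far as the arm can. A call with a gripper value outside its range is refused whole. OPENING is the opening, from -1 (shut) to 1 (fully open), so that 0 is half open, set as the call begins (- or left out, the last holds). The fingers move at their own pace and stop on an object; FORCE is the grip in N (left out, the last holds). Time passes only in rows, so rows that repeat a pose let the fingers close. It gives the time, the measured TCP pose, the force, the opening and the grip force at its end, in the units of the state.
- ctrl.observe(): the state, without advancing time (a new reading comes with each control period).
- ctrl.capture(name): name is "scene" or "side" or "wrist"; returns the picture (400x640x3 uint8, red, green, blue); there is no depth.
- ctrl.camera_info(name): a dict with "fx", "fy", "cx", "cy" (pixels), "dist_coeffs" ([k1, k2, p1, p2, k3] as OpenCV has them; the pictures are not rectified), "world_to_cam" (4x4, takes a point from world to camera coordinates). Camera axes: x right, y down, z forward; pixel columns grow to the right and rows downward; lengths in m; the calibration is good to about 2 mm. A picture is of the moment at which its call begins: read the wrist's pose just before it. camera_info takes no time and is no camera call; for the wrist camera it gives the pose at the moment of the call.
- ctrl.job_done(): hands the job in; it is judged then, once.
The state is a dict: "clock": time; "qpos": joint angles; "qvel": joint speeds; "joint_efforts": joint torques, N m; "eef_pos": TCP position; "tcp_rot": TCP orientation; "ft_force": force on the tool from outside, world axes, zero at the start; "moment": the same for the moment, N m; "grip_width": opening from 0.0 (shut) to 1.0 (fully open); "grasp_force": force on a finger pad.
Only numpy, scipy, OpenCV 4.12 (cv2) and the standard library are available. Lean on these libraries where they do the work, as an engineer would, in place of code of your own. Each camera call takes 0.05 s, during which the arm holds its last target. There are 200 camera calls.

## Working session

There is one attempt and no reset: what is moved stays moved. The work goes in short steps, Python scripts to look and compute and a shell command to move; the robot and the scene stay as the last step left them, time stands still between calls to the robot, and variables do not carry over. Pictures are saved under pics/ and viewed, at most 14 in all, crops included, and the job is handed in when it is done.

```bash
mkdir -p pics; python3 - <<'E'
from rig import ctrl
import cv2,numpy as np
s=ctrl.observe();print({k:np.round(v,3).tolist() for k,v in s.items()})
for n in ["scene","side"]:
    im=ctrl.capture(n);cv2.imwrite(f"pics/{n}0.png",im[:,:,::-1])
    c=ctrl.camera_info(n);print(n,{k:np.round(v,4).tolist() for k,v in c.items()})
E
```

```text
{'clock': 0.0, 'qpos': [-1.311, 0.343, 1.525, -0.0, 1.275, -0.146], 'qvel': [0.0, 0.001, 0.0, 0.0, 0.001, -0.002], 'joint_efforts': [0.001, -43.124, -24.422, 0.072, 0.056, -0.0], 'eef_pos': [0.207, -0.482, 0.204], 'tcp_rot': [-0.001, 0.979, 0.202, -0.0], 'ft_force': [-0.117, 0.101, 0.26], 'moment': [0.055, 0.055, 0.003], 'grasp_force': 0.0, 'grip_width': 1.0}
scene {'fx': 368.0426, 'fy': 368.0426, 'cx': 319.4705, 'cy': 192.8041, 'dist_coeffs': [-0.0587, 0.0, 0.0, 0.0, 0.0], 'world_to_cam': [[0.596, 0.803, -0.0028, -0.2519], [0.6833, -0.509, -0.5235, -0.338], [-0.4218, 0.3101, -0.852, 1.0758], [0.0, 0.0, 0.0, 1.0]]}
side {'fx': 440.7554, 'fy': 440.7554, 'cx': 315.2555, 'cy': 202.1787, 'dist_coeffs': [-0.1141, 0.0, 0.0, 0.0, 0.0], 'world_to_cam': [[1.0, -0.0046, 0.0014, -0.4765], [-0.0022, -0.7014, -0.7128, 0.0022], [0.0042, 0.7128, -0.7014, 0.9876], [0.0, 0.0, 0.0, 1.0]]}
```

View pics/scene0.png

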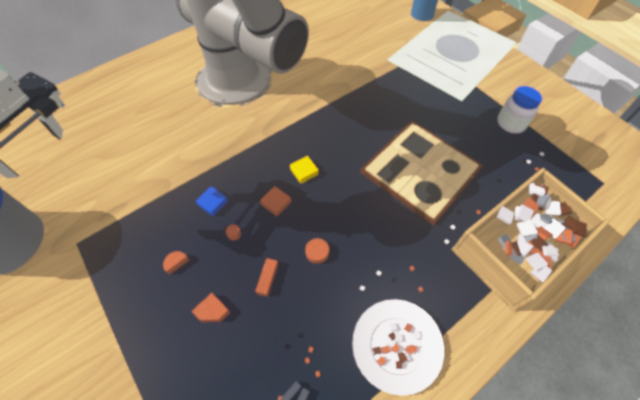

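View pics/side0.png

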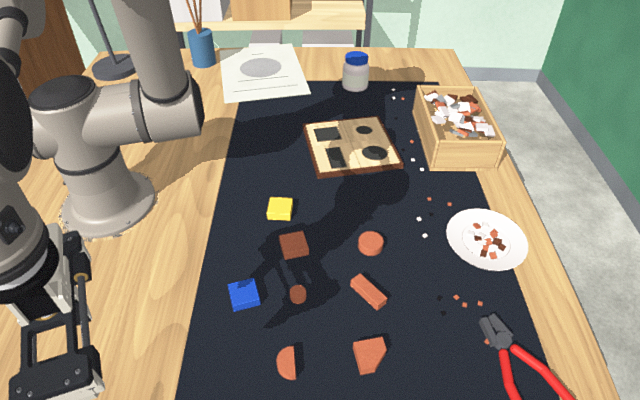

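Candidates (side picture pixels):
- Square: terracotta (294,245). Look-alikes are blue (243,295), yellow (280,209) and broken square (369,355).
- Large round: (370,243). Look-alike is broken round (287,362).
- Bar: (368,291).
- Small round: (298,294).

The box is at about (352,147), with the square recess at (327,133), bar at (336,157), small at (364,130) and round at (375,153). I'll measure these and check them in a crop.

```bash
cat > h.py <<'E'
import cv2,numpy as np
from rig import ctrl
def ray(px,info,z):
    px=np.asarray(px,float).reshape(-1,1,2)
    K=np.array([[info['fx'],0,info['cx']],[0,info['fy'],info['cy']],[0,0,1]])
    n=cv2.undistortPoints(px,K,np.array(info['dist_coeffs'])).reshape(-1,2)
    T=np.array(info['world_to_cam']);R,t=T[:3,:3],T[:3,3]
    o=-R.T@t;d=np.c_[n,np.ones(len(n))]@R
    return (o+d*((z-o[2])/d[:,2])[:,None])[:,:2]
def terra(im):
    h=cv2.cvtColor(im,cv2.COLOR_RGB2HSV)
    return (((h[...,0]<14)|(h[...,0]>174))&(h[...,1]>110)&(h[...,2]>45)).astype(np.uint8)*255
def blobs(im,info,z=0.01,amin=100):
    m=cv2.morphologyEx(terra(im),cv2.MORPH_OPEN,np.ones((3,3)))
    out=[]
    for c in cv2.findContours(m,0,cv2.CHAIN_APPROX_NONE)[0]:
        if cv2.contourArea(c)<amin: continue
        M=cv2.moments(c);p=(M['m10']/M['m00'],M['m01']/M['m00'])
        w=ray([p],info,z)[0]; q=ray(c,info,z).astype(np.float32)
        r=cv2.minAreaRect(q*1000)
        out.append((np.round(p),int(cv2.contourArea(c)),np.round(w,4),np.round(r[0]),np.round(r[1]),round(r[2],1)))
    return out
def yaw(s):
    from scipy.spatial.transform import Rotation as Ro
    w,x,y,z=s['tcp_rot'];return Ro.from_quat([x,y,z,w]).as_matrix()
E
python3 - <<'E'
from h import *
np.set_printoptions(suppress=True)
print(yaw(ctrl.observe()).round(3))
for n in ["scene","side"]:
    im=cv2.imread(f"pics/{n}0.png")[:,:,::-1].copy();info=ctrl.camera_info(n)
    for b in blobs(im,info): 
        if 0.1<b[2][0]<0.9 : print(n,*b)
    h=cv2.cvtColor(im,cv2.COLOR_RGB2HSV)
    box={'scene':(355,115,490,230),'side':(295,108,410,185)}[n]
    x0,y0,x1,y1=box
    m=np.zeros(im.shape[:2],np.uint8)
    m[y0:y1,x0:x1]=((h[...,0]>14)&(h[...,0]<30)&(h[...,2]>75)&(h[...,1]<170))[y0:y1,x0:x1]*255
    m=cv2.morphologyEx(m,cv2.MORPH_OPEN,np.ones((3,3)))
    c=max(cv2.findContours(m,0,cv2.CHAIN_APPROX_NONE)[0],key=cv2.contourArea)
    q=ray(c,info,0.016);print('box',cv2.minAreaRect((q*1000).astype(np.float32)))
im=cv2.imread("pics/side0.png")
a=cv2.resize(im[190:390,215:415],(600,600),interpolation=2)
cv2.imwrite("pics/crop1.png",a)
E
```

```text
[[ 0.919  0.395 -0.   ]
 [ 0.395 -0.919  0.001]
 [ 0.    -0.001 -1.   ]]
scene [211. 309.] 635 [ 0.5619 -0.37  ] [ 565. -372.] [58. 51.] 12.4
scene [266. 277.] 441 [ 0.571  -0.2452] [ 570. -244.] [28. 77.] 39.9
scene [174. 261.] 330 [ 0.4259 -0.3849] [ 424. -385.] [40. 50.] 5.0
scene [317. 250.] 453 [ 0.5854 -0.1278] [ 585. -127.] [51. 55.] 53.4
scene [540. 240.] 207 [0.8607 0.2792] [860. 274.] [29. 69.] 9.3
scene [233. 232.] 150 [ 0.4412 -0.2501] [ 441. -251.] [29. 35.] 59.8
scene [573. 232.] 471 [0.8956 0.356 ] [897. 353.] [51. 85.] 15.6
scene [532. 203.] 118 [0.7919 0.3414] [790. 340.] [34. 38.] 54.2
scene [275. 200.] 487 [ 0.43   -0.1314] [ 430. -131.] [58. 56.] 14.6
box ((564.7727661132812, 204.02484130859375), (203.3504180908203, 207.01312255859375), 10.478187561035156)
side [508. 375.] 511 [ 0.7895 -0.4127] [ 790. -410.] [88. 24.] 89.6
side [286. 363.] 487 [ 0.4275 -0.3833] [ 426. -383.] [30. 59.] 6.3
side [542. 371.] 759 [ 0.8502 -0.4092] [ 851. -409.] [ 29. 128.] 35.7
side [369. 354.] 864 [ 0.564  -0.3679] [ 568. -370.] [55. 60.] 10.4
side [298. 294.] 234 [ 0.4429 -0.2487] [ 443. -248.] [28. 39.] 0.6
side [368. 291.] 610 [ 0.5731 -0.2436] [ 573. -242.] [35. 80.] 39.5
side [370. 243.] 483 [ 0.5875 -0.1268] [ 588. -126.] [65. 51.] 85.9
side [294. 245.] 599 [ 0.4321 -0.1307] [ 432. -130.] [53. 66.] 14.8
side [355. 169.] 412 [0.5717 0.1036] [569. 107.] [ 95. 231.] 78.9
box ((566.5684814453125, 203.880859375), (203.24935913085938, 203.4147186279297), 10.28671932220459)
```

View pics/crop1.png

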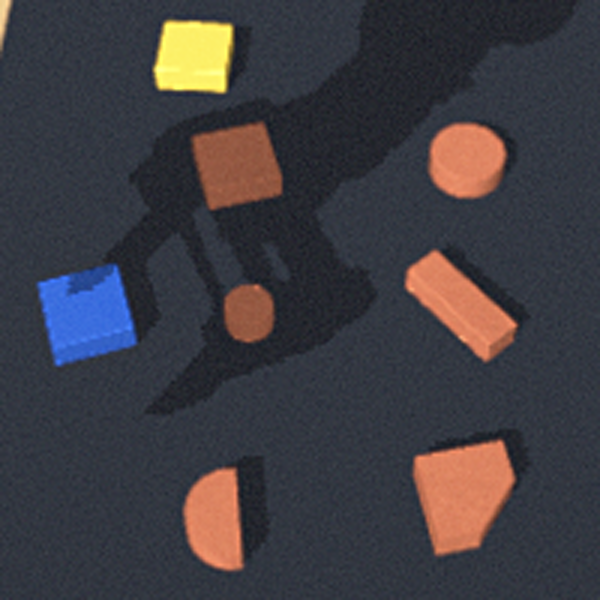

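The crop shows the targets clearly: a whole square at (237,165), small round at (249,313), round at (467,160) and bar at (461,306). The broken round is at (214,519) and the broken square at (464,497). The two views agree within about 2 mm, so I'll go to the square.

```bash
cat >> h.py <<'E'
def plan(x,y,z,deg):
    s=ctrl.observe();R=yaw(s);d=R.T@(np.array([x,y,z])-s['eef_pos'])/0.04
    cur=np.degrees(np.arctan2(R[1,0],R[0,0]))
    print('t',round(s['clock'],1),'pos',np.round(s['eef_pos'],4),'yaw',round(cur,1),'slide',d.round(2),'rotz',round((cur-deg)/5,2))
E
python3 -c "
from h import *
plan(.431,-.131,.12,14.7)
im=cv2.imread('pics/scene0.png')[105:235,355:495];cv2.imwrite('pics/box.png',cv2.resize(im,None,fx=4,fy=4,interpolation=2))
i=ctrl.camera_info('wrist');print(np.round(i['world_to_cam'],3),i['fx'])"
```

```text
t 0.1 pos [ 0.2072 -0.482   0.2037] yaw 23.3 slide [ 8.6  -5.85  2.1 ] rotz 1.71
[[ 0.395 -0.919 -0.001 -0.523]
 [-0.88  -0.378  0.289 -0.037]
 [-0.266 -0.113 -0.957  0.391]
 [ 0.     0.     0.     1.   ]] 292.0290016781434
```

View pics/box.png

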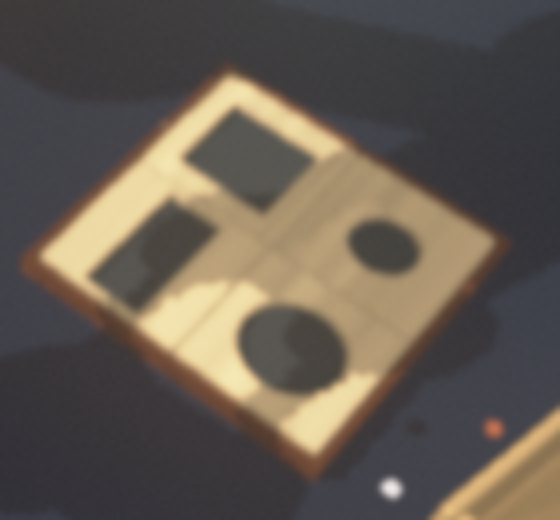

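The crop confirms the layout: square recess at (250,160), bar at (155,255) lying along the box's y, round at (292,348), small at (383,245).

```bash
python3 -m creep '{"slide":[[0.26,-0.18,0.1],[0.86,-0.6,0.3],[1.6,-1.1,0.5],[2.4,-1.6,0.7],[3.2,-2.2,0.9],[4,-2.7,1.1],[4.7,-3.2,1.3],[5.5,-3.75,1.5],[6.3,-4.3,1.7],[7.1,-4.8,1.9],[7.8,-5.3,2.0],[8.6,-5.85,2.1]],"rot":[[0,0,0.1],[0,0,0.2],[0,0,0.4],[0,0,0.5],[0,0,0.7],[0,0,0.9],[0,0,1.0],[0,0,1.2],[0,0,1.3],[0,0,1.5],[0,0,1.6],[0,0,1.7]]}' 0.5 20
python3 -m creep '{"slide":[[0,0,0],[0,0,0]],"rot":[[0,0,0],[0,0,0]]}'
python3 - <<'E'
from h import *
plan(.431,-.131,.008,14.7)
i=ctrl.camera_info('wrist');im=ctrl.capture('wrist');cv2.imwrite('pics/w1.png',im[:,:,::-1])
for b in blobs(im,i): print(*b)
E
```

```text
clock: 1.1
eef_pos: [0.4311, -0.13, 0.1197]
tcp_rot: [-0.0, 0.992, 0.128, -0.0]
ft_force: [0.4, -0.8, -0.4]
grip_width: 0.751
grasp_force: 0.0
clock: 1.27
eef_pos: [0.4313, -0.1297, 0.1198]
tcp_rot: [-0.0, 0.991, 0.131, -0.001]
ft_force: [-0.4, 0.1, 0.2]
grip_width: 0.752
grasp_force: 0.0
t 1.3 pos [ 0.4313 -0.1297  0.1198] yaw 15.0 slide [-0.01  0.03  2.8 ] rotz 0.06
[526. 246.] 220 [ 0.4334 -0.3644] [ 432. -368.] [17. 36.] 6.4
[426. 207.] 189 [ 0.4461 -0.2382] [ 446. -239.] [15. 28.] 64.6
[322. 173.] 188 [ 0.4529 -0.1237] [ 453. -124.] [ 4. 48.] 15.0
[566. 128.] 727 [ 0.5611 -0.3464] [ 561. -347.] [50. 17.] 10.6
[442. 102.] 191 [ 0.5491 -0.2157] [ 548. -216.] [26.  9.] 35.7
[349.  55.] 127 [ 0.5644 -0.1189] [ 565. -119.] [35.  9.] 67.4
[95. 61.] 2037 [0.5017 0.1104] [507. 149.] [ 80. 135.] 10.7
```

View pics/w1.png

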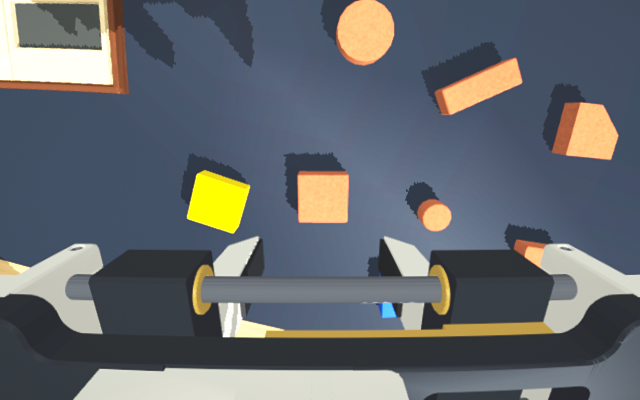

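The wrist view shows the whole square at (323,197), centred and aligned between the fingers, with yellow (218,201) just clear of the left finger. I'll descend and grip.

```bash
python3 -m creep '{"slide":[[0,0,0.3],[0,0.02,0.8],[0,0.03,1.3],[0,0.03,1.8],[0,0.03,2.2],[0,0.03,2.5],[0,0.03,2.7],[0,0.03,2.8],[0,0.03,2.8]],"rot":[[0,0,0.06],[0,0,0.06],[0,0,0.06],[0,0,0.06],[0,0,0.06],[0,0,0.06],[0,0,0.06],[0,0,0.06],[0,0,0.06]]}' 0.5
python3 -m creep '{"slide":[[0,0,0],[0,0,0],[0,0,0],[0,0,0],[0,0,0],[0,0,0],[0,0,0],[0,0,0]],"rot":[[0,0,0],[0,0,0],[0,0,0],[0,0,0],[0,0,0],[0,0,0],[0,0,0],[0,0,0]]}' -0.2 25
python3 -m creep '{"slide":[[0,0,-0.1],[0,0,-0.5],[0,0,-1],[0,0,-1.5],[0,0,-1.9],[0,0,-2.1]],"rot":[[0,0,0],[0,0,0],[0,0,0],[0,0,0],[0,0,0],[0,0,0]]}'
python3 -c "
from h import *
plan(.5075,.2442,.09,10.4)"
```

```text
clock: 2.07
eef_pos: [0.4307, -0.1335, 0.0079]
tcp_rot: [-0.0, 0.992, 0.125, -0.0]
ft_force: [0.5, -0.2, -0.0]
grip_width: 0.752
grasp_force: 0.0
clock: 2.73
eef_pos: [0.4313, -0.1327, 0.0084]
tcp_rot: [0.0, 0.992, 0.126, 0.0]
ft_force: [0.4, 0.1, -0.2]
grip_width: 0.401
grasp_force: 0.0
clock: 3.23
eef_pos: [0.4322, -0.1332, 0.0944]
tcp_rot: [0.001, 0.992, 0.126, 0.001]
ft_force: [0.2, -0.2, 0.6]
grip_width: 0.405
grasp_force: 0.0
t 3.2 pos [ 0.4322 -0.1332  0.0944] yaw 14.5 slide [ 4.18 -8.67  0.1 ] rotz 0.81
```

The fingers shut past 50 mm, to about 37 mm, so nothing is held. I'll look.

```bash
python3 - <<'E'
from h import *
w=ctrl.capture('wrist');s=ctrl.capture('side')
cv2.imwrite('pics/w2.png',np.hstack([cv2.resize(w,(640,400)),])[:,:,::-1])
cv2.imwrite('pics/s2.png',cv2.resize(s[170:330,200:440],(720,480),interpolation=2)[:,:,::-1])
E
```

```text
(no output)
```

View pics/w2.png

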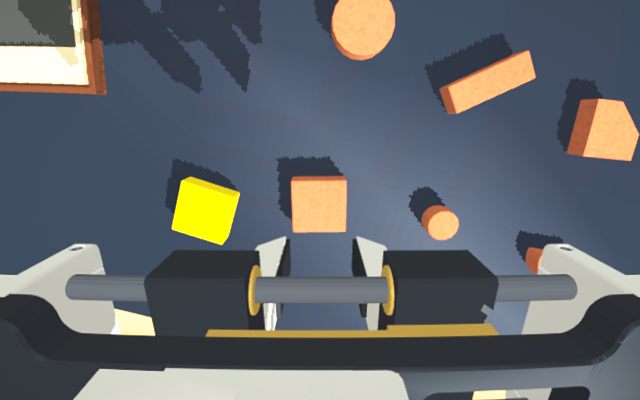

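View pics/s2.png

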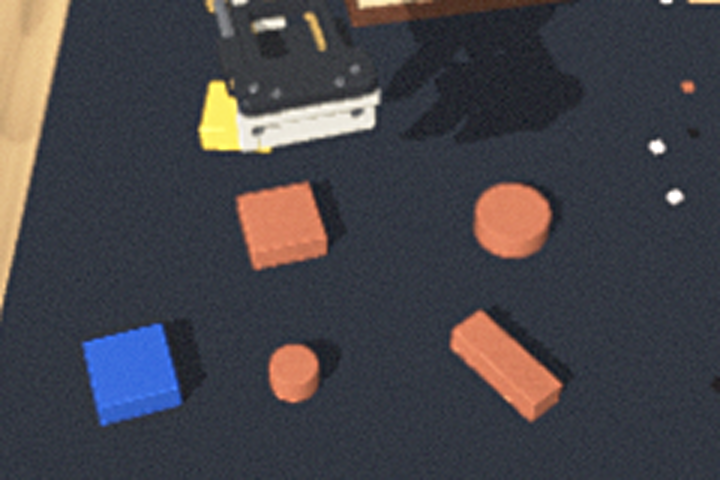

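```bash
cat >> h.py <<'E'
def proj(p,i):
    T=np.array(i['world_to_cam']);K=np.array([[i['fx'],0,i['cx']],[0,i['fy'],i['cy']],[0,0,1]])
    return cv2.projectPoints(np.array([p],float),cv2.Rodrigues(T[:3,:3])[0],T[:3,3],K,np.array(i['dist_coeffs']))[0].ravel().round(1)
E
python3 - <<'E'
from h import *
s=ctrl.observe();p=np.array(s['eef_pos']);print(p)
for n in ['side','scene','wrist']:
    i=ctrl.camera_info(n);T=np.array(i['world_to_cam']);print(n,'cam at',(-T[:3,:3].T@T[:3,3]).round(3),'tcp',proj(p,i),'body',proj(p+[0,0,.07],i),'square top',proj([.431,-.131,.02],i))
sc=ctrl.capture('scene');cv2.imwrite('pics/sc2.png',cv2.resize(sc[60:300,130:450],(800,600),interpolation=2)[:,:,::-1])
E
```

```text
[ 0.43208925 -0.13313796  0.09354822]
side cam at [ 0.472 -0.705  0.695] tcp [292.  217.1] body [290.6 189.8] square top [292.8 241.6]
scene cam at [ 0.835 -0.303  0.739] tcp [271.1 181.4] body [267.  161.6] square top [275.4 198.4]
wrist cam at [ 0.506 -0.112  0.274] tcp [322.8 236.9] body [324.2 299.3] square top [319.5 205.6]
```

View pics/sc2.png

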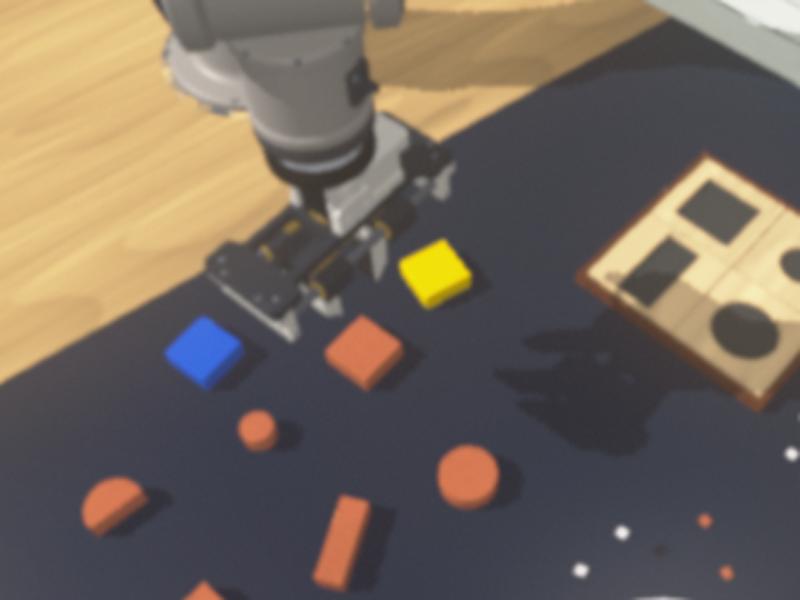

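Neither tile nor gripper is out of place: the square is still at (363,352) in this crop, and the fingertips match the reported TCP. The closed tips must have passed without touching it, so the pads probably don't reach to the tips. I'll retry lower, with the tips about 2 mm above the table.

```bash
python3 -m creep '{"slide":[[0,0,0],[0,0,0],[0,0,0],[0,-0.03,0.4],[0,-0.03,0.9],[0,-0.03,1.4],[0,-0.03,1.8],[0,-0.03,2.1],[0,-0.03,2.25],[0,-0.03,2.25]],"rot":[[0,0,0],[0,0,0],[0,0,0],[0,0,0],[0,0,0],[0,0,0],[0,0,0],[0,0,0],[0,0,0],[0,0,0]]}' 0.5
python3 -m creep '{"slide":[[0,0,0],[0,0,0],[0,0,0],[0,0,0],[0,0,0],[0,0,0],[0,0,0],[0,0,0]],"rot":[[0,0,0],[0,0,0],[0,0,0],[0,0,0],[0,0,0],[0,0,0],[0,0,0],[0,0,0]]}' -0.2 25
python3 - <<'E'
from h import *
a=ctrl.capture('scene')[120:240,200:340];b=ctrl.capture('wrist')[130:340,180:460]
cv2.imwrite('pics/c3.png',np.hstack([cv2.resize(a,(400,343)),cv2.resize(b,(400,343))])[:,:,::-1])
E
```

```text
clock: 4.22
eef_pos: [0.4299, -0.1311, 0.0009]
tcp_rot: [-0.001, 0.992, 0.126, -0.001]
ft_force: [-0.2, -0.4, -0.8]
grip_width: 0.748
grasp_force: 0.0
clock: 4.88
eef_pos: [0.431, -0.1316, 0.0024]
tcp_rot: [0.0, 0.992, 0.126, 0.0]
ft_force: [-0.6, -0.1, 0.0]
grip_width: 0.402
grasp_force: 0.0
```

View pics/c3.png

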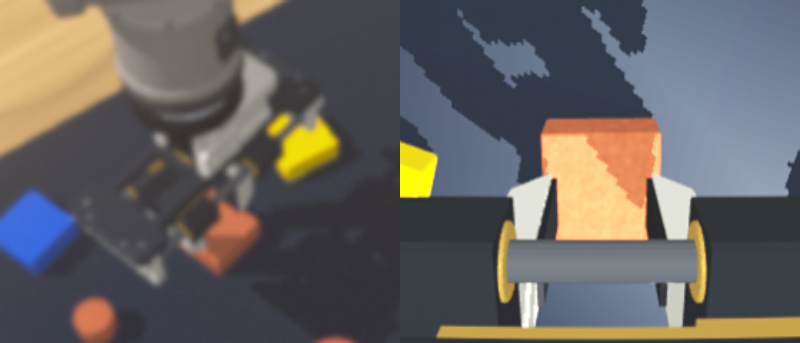

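In the right half the tile lies between the pads at (600,190), with the pads just beside it. The width reading is not simply proportional to the gap, and my closing command stopped short. I'll close fully.

```bash
python3 -m creep '{"slide":[[0,0,-0.1],[0,0,-0.13],[0,0,-0.13],[0,0,-0.13],[0,0,-0.13],[0,0,-0.13],[0,0,-0.13],[0,0,-0.13]],"rot":[[0,0,0],[0,0,0],[0,0,0],[0,0,0],[0,0,0],[0,0,0],[0,0,0],[0,0,0]]}' - 25
python3 -m creep '{"slide":[[0,0,0],[0,0,0],[0,0,0],[0,0,0],[0,0,0],[0,0,0],[0,0,0],[0,0,0]],"rot":[[0,0,0],[0,0,0],[0,0,0],[0,0,0],[0,0,0],[0,0,0],[0,0,0],[0,0,0]]}' -1 25
```

```text
clock: 5.65
eef_pos: [0.4309, -0.1315, 0.0074]
tcp_rot: [-0.0, 0.992, 0.126, -0.0]
ft_force: [-0.2, -0.6, -0.2]
grip_width: 0.404
grasp_force: 0.0
clock: 6.32
eef_pos: [0.431, -0.1316, 0.0075]
tcp_rot: [0.0, 0.992, 0.126, 0.0]
ft_force: [0.1, -1.1, 0.1]
grip_width: 0.006
grasp_force: 0.0
```

```bash
python3 - <<'E'
from h import *
a=ctrl.capture('scene')[120:240,200:340];b=ctrl.capture('wrist')[100:310,180:460]
cv2.imwrite('pics/c4.png',np.hstack([cv2.resize(a,(400,343)),cv2.resize(b,(400,343))])[:,:,::-1])
E
```

```text
(no output)
```

View pics/c4.png

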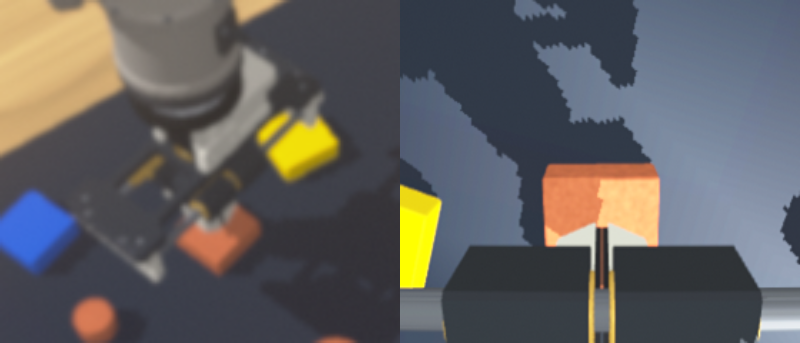

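The shut fingertips sit over the tile at (602,235) in the right half. They are visibly 12–19 mm higher than the reported TCP says, so they closed above the tile. I'll open and feel downwards in small steps, watching the force.

```bash
python3 -m creep '{"slide":[[0,0,-0.3],[0,0,-0.3],[0,0,-0.3],[0,0,-0.3],[0,0,-0.3],[0,0,-0.3],[0,0,-0.3],[0,0,-0.3],[0,0,-0.3]],"rot":[[0,0,0],[0,0,0],[0,0,0],[0,0,0],[0,0,0],[0,0,0],[0,0,0],[0,0,0],[0,0,0]]}' 0.6 25
python3 -m creep '{"slide":[[0,0,0.1],[0,0,0.2],[0,0,0.3],[0,0,0.4],[0,0,0.45],[0,0,0.45]],"rot":[[0,0,0],[0,0,0],[0,0,0],[0,0,0],[0,0,0],[0,0,0]]}'
python3 -m creep '{"slide":[[0,0,0.05],[0,0,0.1],[0,0,0.1]],"rot":[[0,0,0],[0,0,0],[0,0,0]]}'
```

```text
clock: 7.17
eef_pos: [0.4309, -0.1316, 0.0194]
tcp_rot: [-0.0, 0.992, 0.126, -0.0]
ft_force: [0.4, 0.1, 0.3]
grip_width: 0.61
grasp_force: 0.0
clock: 7.67
eef_pos: [0.4306, -0.1314, 0.0009]
tcp_rot: [-0.0, 0.992, 0.126, -0.001]
ft_force: [0.1, -0.6, -0.3]
grip_width: 0.801
grasp_force: 0.0
clock: 7.92
eef_pos: [0.4309, -0.1316, -0.0027]
tcp_rot: [-0.0, 0.992, 0.126, -0.0]
ft_force: [0.6, -0.2, -0.4]
grip_width: 0.8
grasp_force: 0.0
```

TCP z = -2.7 mm with no contact confirms the tips are higher than stated. I'll continue gently.

```bash
python3 -m creep '{"slide":[[0,0,0.05],[0,0,0.1],[0,0,0.1]],"rot":[[0,0,0],[0,0,0],[0,0,0]]}' | egrep 'pos|ft'
python3 -m creep '{"slide":[[0,0,0.03],[0,0,0.06],[0,0,0.06]],"rot":[[0,0,0],[0,0,0],[0,0,0]]}' | egrep 'pos|ft'
python3 -c "
from h import *
b=ctrl.capture('wrist')[130:340,180:460]
cv2.imwrite('pics/c5.png',cv2.resize(b,(560,420))[:,:,::-1])"
```

```text
eef_pos: [0.4308, -0.1315, -0.0068]
ft_force: [0.2, 0.1, 0.2]
eef_pos: [0.4309, -0.1316, -0.009]
ft_force: [0.4, 0.2, -0.1]
```

```bash
python3 -m creep '{"slide":[[0,0,0.03],[0,0,0.05],[0,0,0.05]],"rot":[[0,0,0],[0,0,0],[0,0,0]]}' | egrep 'pos|ft'
python3 -m creep '{"slide":[[0,0,0.03],[0,0,0.05],[0,0,0.05]],"rot":[[0,0,0],[0,0,0],[0,0,0]]}' | egrep 'pos|ft'
```

```text
eef_pos: [0.4309, -0.1316, -0.011]
ft_force: [-0.2, -0.5, 1.0]
eef_pos: [0.4309, -0.1316, -0.013]
ft_force: [-0.5, -0.5, -0.1]
```

```bash
python3 -m creep '{"slide":[[0,0,0],[0,0,0],[0,0,0],[0,0,0],[0,0,0],[0,0,0],[0,0,0],[0,0,0]],"rot":[[0,0,0],[0,0,0],[0,0,0],[0,0,0],[0,0,0],[0,0,0],[0,0,0],[0,0,0]]}' -1 25
```

```text
clock: 9.63
eef_pos: [0.431, -0.1316, -0.0129]
tcp_rot: [0.0, 0.992, 0.126, 0.0]
ft_force: [0.5, 0.2, 0.6]
grip_width: 0.542
grasp_force: 25.0
```

Gripped: 0.542 × 92 mm = 50 mm at 25 N, so the tips are really about 18 mm above the reported TCP. I'll regrip 3 mm higher so the tips clear the insert, then lift.

```bash
python3 -m creep '{"slide":[[0,0,0],[0,0,0],[0,0,-0.04],[0,0,-0.07],[0,0,-0.07]],"rot":[[0,0,0],[0,0,0],[0,0,0],[0,0,0],[0,0,0]]}' 0.3 25 | egrep 'pos|grip'
python3 -m creep '{"slide":[[0,0,0],[0,0,0],[0,0,0],[0,0,0],[0,0,0],[0,0,0]],"rot":[[0,0,0],[0,0,0],[0,0,0],[0,0,0],[0,0,0],[0,0,0]]}' -1 25
python3 -m creep '{"slide":[[0,0,-0.1],[0,0,-0.4],[0,0,-0.8],[0,0,-1.2],[0,0,-1.5],[0,0,-1.7],[0,0,-1.8],[0,0,-1.8]],"rot":[[0,0,0],[0,0,0],[0,0,0],[0,0,0],[0,0,0],[0,0,0],[0,0,0],[0,0,0]]}'
python3 -c "
from h import *
plan(.5075,.2442,.07,10.4)"
```

```text
eef_pos: [0.4312, -0.1317, -0.0098]
grip_width: 0.651
clock: 10.55
eef_pos: [0.431, -0.1316, -0.01]
tcp_rot: [0.0, 0.992, 0.126, 0.0]
ft_force: [0.6, 0.4, 1.9]
grip_width: 0.54
grasp_force: 25.0
clock: 11.22
eef_pos: [0.4313, -0.1317, 0.0625]
tcp_rot: [0.0, 0.992, 0.126, 0.001]
ft_force: [0.5, -0.0, -1.4]
grip_width: 0.544
grasp_force: 25.0
t 11.2 pos [ 0.4313 -0.1317  0.0625] yaw 14.5 slide [ 4.19 -8.63 -0.19] rotz 0.81
```

```bash
python3 -m creep '{"slide":[[0.1,-0.2,-0.1],[0.4,-0.8,-0.2],[0.8,-1.6,-0.2],[1.2,-2.4,-0.2],[1.6,-3.2,-0.2],[1.95,-4,-0.2],[2.3,-4.8,-0.2],[2.7,-5.6,-0.2],[3.1,-6.4,-0.2],[3.5,-7.2,-0.2],[3.9,-8,-0.2],[4.19,-8.63,-0.2]],"rot":[[0,0,0.1],[0,0,0.2],[0,0,0.2],[0,0,0.3],[0,0,0.4],[0,0,0.4],[0,0,0.5],[0,0,0.6],[0,0,0.7],[0,0,0.7],[0,0,0.8],[0,0,0.8]]}' | egrep 'pos|grip|grasp'
python3 -m creep '{"slide":[[0,0,0],[0,0,0],[0,0,0]],"rot":[[0,0,0],[0,0,0],[0,0,0]]}' | egrep 'pos|grip|grasp'
python3 - <<'E'
from h import *
plan(.5075,.2442,.002,10.4)
i=ctrl.camera_info('wrist');im=ctrl.capture('wrist')
for p in [(.5075,.2442),(.6059,.2622),(.5255,.1458),(.6239,.1638)]:
    for z in (.016,.010):
        u=proj([*p,z],i); cv2.circle(im,tuple(int(v) for v in u),3,(0,255,0) if z==.016 else (255,0,255),1)
cv2.imwrite('pics/w6.png',im[:,:,::-1])
E
```

```text
eef_pos: [0.5068, 0.247, 0.0687]
grip_width: 0.539
grasp_force: 25.0
eef_pos: [0.5062, 0.2438, 0.0688]
grip_width: 0.538
grasp_force: 25.0
t 12.5 pos [0.5062 0.2438 0.0688] yaw 10.5 slide [ 0.04 -0.    1.67] rotz 0.02
```

View pics/w6.png

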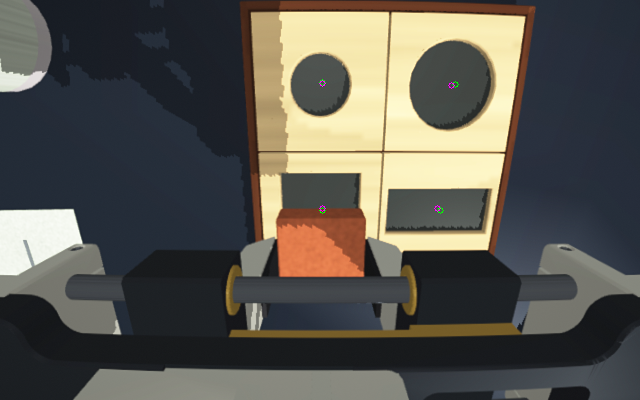

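Markers for all four recesses sit on the dark recesses: small (322,83), round (453,85), square (322,209) and bar (439,209). The square tile is held at (321,245). I'll lower it and release.

```bash
python3 -m creep '{"slide":[[0.04,0,0.2],[0.04,0,0.5],[0.04,0,0.8],[0.04,0,1.1],[0.04,0,1.3],[0.04,0,1.45],[0.04,0,1.55],[0.04,0,1.62],[0.04,0,1.67],[0.04,0,1.69],[0.04,0,1.71],[0.04,0,1.71]],"rot":[[0,0,0],[0,0,0],[0,0,0],[0,0,0],[0,0,0],[0,0,0],[0,0,0],[0,0,0],[0,0,0],[0,0,0],[0,0,0],[0,0,0]]}'
python3 -m creep '{"slide":[[0,0,0],[0,0,0],[0,0,0],[0,0,0],[0,0,0],[0,0,0]],"rot":[[0,0,0],[0,0,0],[0,0,0],[0,0,0],[0,0,0],[0,0,0]]}' 0.3 
python3 -m creep '{"slide":[[0,0,-0.2],[0,0,-0.6],[0,0,-1.2],[0,0,-1.8],[0,0,-2.2],[0,0,-2.5],[0,0,-2.5]],"rot":[[0,0,0],[0,0,0],[0,0,0],[0,0,0],[0,0,0],[0,0,0],[0,0,0]]}' | egrep 'pos|grip|ft'
python3 -c "
from h import *
plan(.5865,-.127,.06,10.4)
i=ctrl.camera_info('side');im=ctrl.capture('side')
for b in blobs(im,i): print(*b[:4])"
```

```text
clock: 13.52
eef_pos: [0.5089, 0.2449, 0.0017]
tcp_rot: [-0.0, 0.996, 0.091, 0.0]
ft_force: [0.7, -0.4, -0.7]
grip_width: 0.539
grasp_force: 25.0
clock: 14.02
eef_pos: [0.5088, 0.2448, 0.0016]
tcp_rot: [0.0, 0.996, 0.091, 0.0]
ft_force: [-0.1, -0.0, -0.2]
grip_width: 0.653
grasp_force: 0.0
eef_pos: [0.5104, 0.2454, 0.1049]
ft_force: [0.4, 0.3, -0.3]
grip_width: 0.648
t 14.6 pos [0.5104 0.2454 0.1049] yaw 10.5 slide [0.17 9.5  1.12] rotz 0.01
[508. 375.] 508 [ 0.7894 -0.4125] [ 790. -410.]
[286. 363.] 485 [ 0.4275 -0.3832] [ 426. -383.]
[542. 371.] 762 [ 0.8502 -0.4091] [ 851. -409.]
[369. 354.] 865 [ 0.564  -0.3679] [ 568. -369.]
[298. 294.] 236 [ 0.4428 -0.2485] [ 443. -248.]
[368. 291.] 612 [ 0.5733 -0.2436] [ 573. -242.]
[370. 243.] 485 [ 0.5874 -0.1267] [ 588. -126.]
[355. 170.] 414 [0.5734 0.1026] [573. 106.]
[328. 131.] 306 [0.5107 0.2597] [511. 261.]
[471. 101.] 111 [0.9413 0.417 ] [940. 408.]
```

Square placed. Next is the round tile.

```bash
python3 -m creep '{"slide":[[0,0.3,0],[0,1,0],[0,1.8,0.1],[0.05,2.7,0.2],[0.05,3.6,0.3],[0.1,4.5,0.4],[0.1,5.4,0.6],[0.1,6.3,0.7],[0.15,7.2,0.8],[0.15,8.1,0.9],[0.17,8.9,1.0],[0.17,9.5,1.1]],"rot":[[0,0,0],[0,0,0],[0,0,0],[0,0,0],[0,0,0],[0,0,0],[0,0,0],[0,0,0],[0,0,0],[0,0,0],[0,0,0],[0,0,0]]}' 0.55 | egrep 'pos'
python3 -m creep '{"slide":[[0,0,0],[0,0,0],[0,0,0]],"rot":[[0,0,0],[0,0,0],[0,0,0]]}' | egrep 'pos|grip'
python3 - <<'E'
from h import *
plan(.5865,-.127,-.010,10.4)
i=ctrl.camera_info('wrist');im=ctrl.capture('wrist')
print(proj([.5865,-.127,.02],i))
for b in blobs(im,i,.02): print(*b)
E
```

```text
eef_pos: [0.5834, -0.1312, 0.0559]
eef_pos: [0.5832, -0.1274, 0.0565]
grip_width: 0.777
t 15.9 pos [ 0.5832 -0.1274  0.0565] yaw 10.4 slide [0.09 0.01 1.66] rotz 0.0
[322.7 214.4]
[455. 237.] 835 [ 0.5871 -0.236 ] [ 587. -236.] [14. 59.] 39.9
[322. 186.] 212 [ 0.609 -0.122] [ 608. -122.] [11. 37.] 10.4
[ 39. 129.] 4556 [0.6141 0.0965] [603.  95.] [175.  23.] 12.3
```

```bash
python3 -m creep '{"slide":[[0.09,0.01,0.2],[0.09,0.01,0.5],[0.09,0.01,0.9],[0.09,0.01,1.2],[0.09,0.01,1.4],[0.09,0.01,1.55],[0.09,0.01,1.62],[0.09,0.01,1.66],[0.09,0.01,1.66]],"rot":[[0,0,0],[0,0,0],[0,0,0],[0,0,0],[0,0,0],[0,0,0],[0,0,0],[0,0,0],[0,0,0]]}' | egrep 'pos|ft'
python3 -m creep '{"slide":[[0,0,0],[0,0,0],[0,0,0],[0,0,0],[0,0,0],[0,0,0],[0,0,0]],"rot":[[0,0,0],[0,0,0],[0,0,0],[0,0,0],[0,0,0],[0,0,0],[0,0,0]]}' -1 25
python3 -m creep '{"slide":[[0,0,-0.1],[0,0,-0.4],[0,0,-0.8],[0,0,-1.2],[0,0,-1.5],[0,0,-1.7],[0,0,-1.8],[0,0,-1.8]],"rot":[[0,0,0],[0,0,0],[0,0,0],[0,0,0],[0,0,0],[0,0,0],[0,0,0],[0,0,0]]}'| egrep 'pos|gr'
python3 -c "
from h import *
plan(.6225,.1638,.07,10.4)"
```

```text
eef_pos: [0.5881, -0.1274, -0.0088]
ft_force: [0.5, 0.3, 0.7]
clock: 17.28
eef_pos: [0.5882, -0.1276, -0.0085]
tcp_rot: [0.0, 0.996, 0.091, 0.0]
ft_force: [-1.2, -0.6, 3.3]
grip_width: 0.533
grasp_force: 25.0
eef_pos: [0.5884, -0.1275, 0.0643]
grip_width: 0.535
grasp_force: 25.0
t 17.9 pos [ 0.5884 -0.1275  0.0643] yaw 10.5 slide [ 2.16 -7.01 -0.15] rotz 0.01
```

```bash
python3 -m creep '{"slide":[[0.1,-0.2,0],[0.25,-0.7,-0.1],[0.45,-1.4,-0.1],[0.65,-2.1,-0.1],[0.85,-2.8,-0.1],[1.05,-3.5,-0.1],[1.3,-4.2,-0.1],[1.5,-4.9,-0.1],[1.75,-5.6,-0.1],[1.95,-6.3,-0.1],[2.1,-6.8,-0.1],[2.2,-7.0,-0.1]],"rot":[[0,0,0],[0,0,0],[0,0,0],[0,0,0],[0,0,0],[0,0,0],[0,0,0],[0,0,0],[0,0,0],[0,0,0],[0,0,0],[0,0,0]]}' | egrep 'pos'
python3 -m creep '{"slide":[[0,0,0],[0,0,0],[0,0,0]],"rot":[[0,0,0],[0,0,0],[0,0,0]]}' | egrep 'pos|grip|grasp'
python3 -c "
from h import *
plan(.624,.1638,.002,10.4)"
```

```text
eef_pos: [0.6225, 0.1677, 0.0658]
eef_pos: [0.6234, 0.1626, 0.0666]
grip_width: 0.534
grasp_force: 25.0
t 19.2 pos [0.6234 0.1626 0.0666] yaw 10.4 slide [ 0.02 -0.03  1.61] rotz -0.0
```

```bash
python3 -m creep '{"slide":[[0.02,-0.03,0.2],[0.02,-0.03,0.5],[0.02,-0.03,0.8],[0.02,-0.03,1.1],[0.02,-0.03,1.3],[0.02,-0.03,1.42],[0.02,-0.03,1.5],[0.02,-0.03,1.55],[0.02,-0.03,1.58],[0.02,-0.03,1.6],[0.02,-0.03,1.61],[0.02,-0.03,1.61]],"rot":[[0,0,0],[0,0,0],[0,0,0],[0,0,0],[0,0,0],[0,0,0],[0,0,0],[0,0,0],[0,0,0],[0,0,0],[0,0,0],[0,0,0]]}'
python3 -m creep '{"slide":[[0,0,0],[0,0,0],[0,0,0],[0,0,0],[0,0,0],[0,0,0]],"rot":[[0,0,0],[0,0,0],[0,0,0],[0,0,0],[0,0,0],[0,0,0]]}' 0.3 
python3 -m creep '{"slide":[[0,0,-0.2],[0,0,-0.6],[0,0,-1.2],[0,0,-1.8],[0,0,-2.2],[0,0,-2.5],[0,0,-2.5]],"rot":[[0,0,0],[0,0,0],[0,0,0],[0,0,0],[0,0,0],[0,0,0],[0,0,0]]}' | egrep 'pos|grip|ft'
python3 -c "
from h import *
plan(.4425,-.249,.06,10.4)"
```

```text
clock: 20.2
eef_pos: [0.6245, 0.1653, 0.0031]
tcp_rot: [0.0, 0.996, 0.091, 0.0]
ft_force: [-0.4, 0.3, -1.5]
grip_width: 0.532
grasp_force: 25.0
clock: 20.7
eef_pos: [0.6243, 0.1652, 0.0027]
tcp_rot: [0.0, 0.996, 0.091, 0.0]
ft_force: [0.3, 0.1, -0.6]
grip_width: 0.649
grasp_force: 0.0
eef_pos: [0.6261, 0.1656, 0.1067]
ft_force: [0.5, 0.6, 0.5]
grip_width: 0.655
t 21.3 pos [0.6261 0.1656 0.1067] yaw 10.5 slide [-6.4   9.36  1.13] rotz 0.01
```

Round placed. Now the small round, in two stages.

```bash
python3 -m creep '{"slide":[[-0.2,0.3,0],[-0.6,0.9,0],[-1.1,1.6,0],[-1.6,2.35,0],[-2.1,3.1,0],[-2.6,3.8,0],[-3.1,4.55,0],[-3.6,5.3,0.1],[-4.1,6,0.2],[-4.6,6.75,0.4],[-5.1,7.5,0.6],[-5.6,8.2,0.7]],"rot":[[0,0,0],[0,0,0],[0,0,0],[0,0,0],[0,0,0],[0,0,0],[0,0,0],[0,0,0],[0,0,0],[0,0,0],[0,0,0],[0,0,0]]}' | egrep 'pos'
python3 -m creep '{"slide":[[-0.4,0.5,0.2],[-0.7,0.9,0.3],[-0.8,1.16,0.4],[-0.8,1.16,0.43],[-0.8,1.16,0.43],[-0.8,1.16,0.43]],"rot":[[0,0,0],[0,0,0],[0,0,0],[0,0,0],[0,0,0],[0,0,0]]}' | egrep 'pos|grip'
python3 - <<'E'
from h import *
plan(.4425,-.249,-.009,10.4)
i=ctrl.camera_info('wrist');im=ctrl.capture('wrist')
print(proj([.4425,-.249,.02],i))
for b in blobs(im,i,.02): print(*b)
E
```

```text
eef_pos: [0.4619, -0.1992, 0.0736]
eef_pos: [0.4409, -0.2484, 0.0575]
grip_width: 0.652
t 22.8 pos [ 0.4409 -0.2484  0.0575] yaw 10.5 slide [0.04 0.02 1.66] rotz 0.02
[323.5 216.3]
[469. 244.] 496 [ 0.4406 -0.3714] [ 441. -375.] [11. 55.] 8.4
[322. 200.] 161 [ 0.4555 -0.2452] [ 455. -245.] [ 9. 25.] 12.5
[482.  85.] 862 [ 0.5596 -0.3411] [ 559. -341.] [48. 10.] 10.9
```

```bash
python3 -m creep '{"slide":[[0.03,0.02,0.2],[0.03,0.02,0.5],[0.03,0.02,0.9],[0.03,0.02,1.2],[0.03,0.02,1.4],[0.03,0.02,1.55],[0.03,0.02,1.62],[0.03,0.02,1.68],[0.03,0.02,1.68]],"rot":[[0,0,0],[0,0,0],[0,0,0],[0,0,0],[0,0,0],[0,0,0],[0,0,0],[0,0,0],[0,0,0]]}' | egrep 'pos|ft'
python3 -m creep '{"slide":[[0,0,0],[0,0,0],[0,0,0],[0,0,0],[0,0,0],[0,0,0],[0,0,0],[0,0,0]],"rot":[[0,0,0],[0,0,0],[0,0,0],[0,0,0],[0,0,0],[0,0,0],[0,0,0],[0,0,0]]}' -1 25
python3 -m creep '{"slide":[[0,0,-0.1],[0,0,-0.4],[0,0,-0.8],[0,0,-1.2],[0,0,-1.5],[0,0,-1.7],[0,0,-1.8],[0,0,-1.8]],"rot":[[0,0,0],[0,0,0],[0,0,0],[0,0,0],[0,0,0],[0,0,0],[0,0,0],[0,0,0]]}'| egrep 'pos|gr'
python3 -c "
from h import *
plan(.6059,.2622,.09,10.4)"
```

```text
eef_pos: [0.4419, -0.2499, -0.0097]
ft_force: [0.1, -0.2, -0.2]
clock: 24.25
eef_pos: [0.4418, -0.2501, -0.0095]
tcp_rot: [0.0, 0.996, 0.091, 0.0]
ft_force: [-0.7, 0.3, 2.0]
grip_width: 0.315
grasp_force: 25.0
eef_pos: [0.442, -0.2502, 0.063]
grip_width: 0.316
grasp_force: 25.0
t 24.9 pos [ 0.442  -0.2502  0.063 ] yaw 10.5 slide [  6.35 -11.85  -0.68] rotz 0.01
```

```bash
python3 -m creep '{"slide":[[0.1,-0.2,-0.1],[0.4,-0.8,-0.3],[0.8,-1.5,-0.5],[1.2,-2.3,-0.6],[1.65,-3.1,-0.7],[2.1,-3.9,-0.7],[2.5,-4.7,-0.7],[2.9,-5.5,-0.7],[3.35,-6.3,-0.7],[3.8,-7.1,-0.7],[4.2,-7.85,-0.7],[4.6,-8.6,-0.7]],"rot":[[0,0,0],[0,0,0],[0,0,0],[0,0,0],[0,0,0],[0,0,0],[0,0,0],[0,0,0],[0,0,0],[0,0,0],[0,0,0],[0,0,0]]}' | egrep 'pos|gr'
python3 -m creep '{"slide":[[0.4,-0.75,0],[0.8,-1.5,0],[1.2,-2.2,0],[1.5,-2.8,0],[1.7,-3.15,0],[1.75,-3.25,0],[1.75,-3.25,0],[1.75,-3.25,0]],"rot":[[0,0,0],[0,0,0],[0,0,0],[0,0,0],[0,0,0],[0,0,0],[0,0,0],[0,0,0]]}' | egrep 'pos|gr'
python3 - <<'E'
from h import *
plan(.6059,.2622,.0015,10.4)
im=ctrl.capture('wrist');cv2.imwrite('pics/w7.png',im[:,:,::-1])
E
```

```text
eef_pos: [0.5597, 0.1242, 0.0895]
grip_width: 0.315
grasp_force: 25.0
eef_pos: [0.6047, 0.2617, 0.0895]
grip_width: 0.308
grasp_force: 25.0
t 26.6 pos [0.6047 0.2617 0.0895] yaw 10.5 slide [ 0.04 -0.01  2.2 ] rotz 0.01
```

View pics/w7.png

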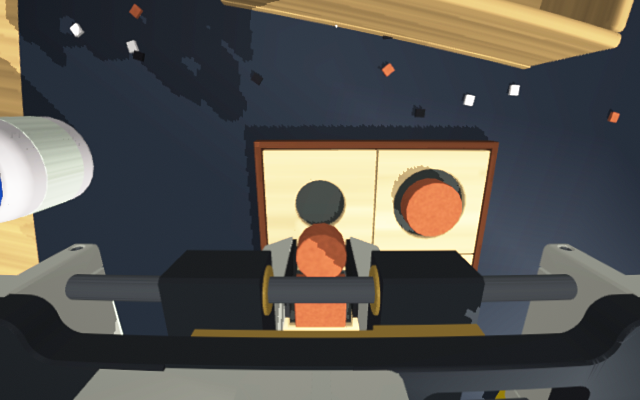

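The view shows the round tile seated at (433,207) in its recess. The small disc at (321,250) is held ahead of its empty recess at (320,203). I'll lower it.

```bash
python3 -m creep '{"slide":[[0.04,0,0.2],[0.04,0,0.6],[0.04,0,1.0],[0.04,0,1.4],[0.04,0,1.7],[0.04,0,1.9],[0.04,0,2.05],[0.04,0,2.12],[0.04,0,2.17],[0.04,0,2.2],[0.04,0,2.22],[0.04,0,2.22]],"rot":[[0,0,0],[0,0,0],[0,0,0],[0,0,0],[0,0,0],[0,0,0],[0,0,0],[0,0,0],[0,0,0],[0,0,0],[0,0,0],[0,0,0]]}'
python3 -m creep '{"slide":[[0,0,0],[0,0,0],[0,0,0],[0,0,0],[0,0,0],[0,0,0]],"rot":[[0,0,0],[0,0,0],[0,0,0],[0,0,0],[0,0,0],[0,0,0]]}' -0.1
python3 -m creep '{"slide":[[0,0,-0.2],[0,0,-0.6],[0,0,-1.2],[0,0,-1.8],[0,0,-2.2],[0,0,-2.5],[0,0,-2.5]],"rot":[[0,0,0],[0,0,0],[0,0,0],[0,0,0],[0,0,0],[0,0,0],[0,0,0]]}' | egrep 'pos|grip|ft'
python3 -c "
from h import *
plan(.572,-.244,.06,39.7)"
```

```text
clock: 27.63
eef_pos: [0.6073, 0.2627, 0.0019]
tcp_rot: [-0.0, 0.996, 0.091, 0.0]
ft_force: [-0.0, -0.2, -0.3]
grip_width: 0.316
grasp_force: 25.0
clock: 28.13
eef_pos: [0.6071, 0.2626, 0.0015]
tcp_rot: [0.0, 0.996, 0.091, 0.0]
ft_force: [0.1, -0.2, -0.1]
grip_width: 0.449
grasp_force: 0.0
eef_pos: [0.6087, 0.2631, 0.1051]
ft_force: [0.7, -0.3, -0.0]
grip_width: 0.451
t 28.7 pos [0.6087 0.2631 0.1051] yaw 10.5 slide [-3.21 12.3   1.1 ] rotz -5.85
```

Small round placed. Joint 6 range requires the turn towards +129.7° for the bar.

```bash
python3 -m creep '{"slide":[[-0.1,0.2,0],[-0.2,0.7,0],[-0.4,1.5,0],[-0.6,2.3,0],[-0.8,3.1,0],[-1,3.9,0],[-1.2,4.7,0],[-1.4,5.5,0],[-1.6,6.3,0.1],[-1.8,7,0.2],[-2,7.7,0.3],[-2.1,8.2,0.4]],"rot":[[0,0,-0.5],[0,0,-1.5],[0,0,-2.5],[0,0,-3.5],[0,0,-4.5],[0,0,-5.5],[0,0,-6.5],[0,0,-7.5],[0,0,-8.5],[0,0,-9.5],[0,0,-10.5],[0,0,-11.5]]}' 0 | egrep 'pos'
python3 -c "
from h import *
plan(.572,-.244,.06,129.7);print(np.round(ctrl.observe()['qpos'],2))"
```

```text
eef_pos: [0.5827, -0.0776, 0.0842]
t 29.7 pos [ 0.5827 -0.0776  0.0842] yaw 68.1 slide [-3.96  1.3   0.61] rotz -12.32
[-0.26  0.57  1.5  -0.    1.07  0.12]
```

```bash
python3 -m creep '{"slide":[[-0.6,0.2,0.1],[-1.2,0.4,0.2],[-1.8,0.6,0.3],[-2.4,0.8,0.4],[-3,1,0.5],[-3.4,1.15,0.6],[-3.7,1.2,0.6],[-3.8,1.25,0.6],[-3.8,1.25,0.6],[-3.8,1.25,0.6],[-3.8,1.25,0.6],[-3.8,1.25,0.6]],"rot":[[0,0,-1],[0,0,-2.1],[0,0,-3.2],[0,0,-4.3],[0,0,-5.4],[0,0,-6.5],[0,0,-7.6],[0,0,-8.7],[0,0,-9.8],[0,0,-10.9],[0,0,-11.8],[0,0,-12]]}' | egrep 'pos'
python3 -m creep '{"slide":[[0,0,0],[0,0,0]],"rot":[[0,0,0],[0,0,0]]}' | egrep 'pos|grip'
python3 - <<'E'
from h import *
plan(.572,-.244,-.009,129.7)
i=ctrl.camera_info('wrist');im=ctrl.capture('wrist')
for b in blobs(im,i,.02): print(*b)
cv2.imwrite('pics/w8.png',im[:,:,::-1])
E
```

```text
eef_pos: [0.5726, -0.2346, 0.0603]
eef_pos: [0.573, -0.2347, 0.0609]
grip_width: 0.498
t 30.9 pos [ 0.573  -0.2347  0.0609] yaw 127.8 slide [-0.17 -0.16  1.75] rotz -0.37
[104. 233.] 502 [ 0.4361 -0.3566] [ 439. -358.] [29. 34.] 55.2
[312. 180.] 112 [ 0.5473 -0.2136] [ 547. -214.] [23.  4.] 40.2
```

View pics/w8.png

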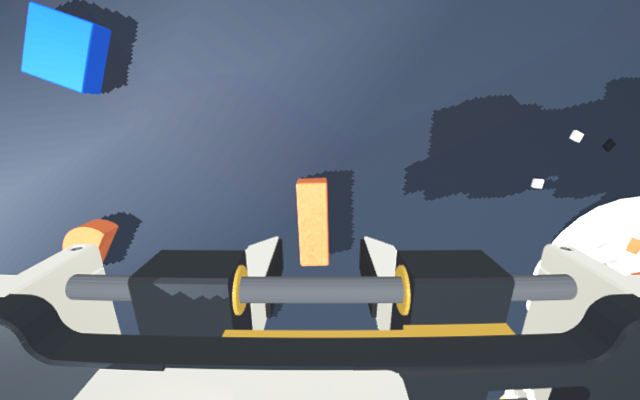

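The bar lies at (313,223) between the fingers with a slight tilt, matching the computed correction. The broken round at (90,235) is well clear.

```bash
python3 -m creep '{"slide":[[-0.1,-0.1,0],[-0.17,-0.16,0.2],[-0.17,-0.16,0.5],[-0.17,-0.16,0.9],[-0.17,-0.16,1.2],[-0.17,-0.16,1.45],[-0.17,-0.16,1.6],[-0.17,-0.16,1.7],[-0.17,-0.16,1.75],[-0.17,-0.16,1.77],[-0.17,-0.16,1.77]],"rot":[[0,0,-0.2],[0,0,-0.37],[0,0,-0.37],[0,0,-0.37],[0,0,-0.37],[0,0,-0.37],[0,0,-0.37],[0,0,-0.37],[0,0,-0.37],[0,0,-0.37],[0,0,-0.37]]}' | egrep 'pos|ft'
python3 -m creep '{"slide":[[0,0,0],[0,0,0],[0,0,0],[0,0,0],[0,0,0],[0,0,0],[0,0,0],[0,0,0]],"rot":[[0,0,0],[0,0,0],[0,0,0],[0,0,0],[0,0,0],[0,0,0],[0,0,0],[0,0,0]]}' -1 25
python3 -m creep '{"slide":[[0,0,-0.1],[0,0,-0.4],[0,0,-0.8],[0,0,-1.2],[0,0,-1.6],[0,0,-1.9],[0,0,-2],[0,0,-2]],"rot":[[0,0,0],[0,0,0],[0,0,0],[0,0,0],[0,0,0],[0,0,0],[0,0,0],[0,0,0]]}'| egrep 'pos|gr'
python3 -c "
from h import *
plan(.5255,.1458,.08,100.4)"
```

```text
eef_pos: [0.5727, -0.2443, -0.009]
ft_force: [-0.7, -0.2, -0.2]
clock: 32.52
eef_pos: [0.5726, -0.2443, -0.009]
tcp_rot: [0.0, 0.424, 0.906, -0.0]
ft_force: [-1.1, -0.0, 3.6]
grip_width: 0.254
grasp_force: 25.0
eef_pos: [0.5731, -0.2446, 0.0723]
grip_width: 0.256
grasp_force: 25.0
t 33.2 pos [ 0.5731 -0.2446  0.0723] yaw 129.8 slide [ 8.26  5.33 -0.21] rotz 5.88
```

```bash
python3 -m creep '{"slide":[[0.2,0.1,0],[0.7,0.5,-0.1],[1.4,0.9,-0.2],[2.1,1.4,-0.2],[2.8,1.8,-0.2],[3.5,2.3,-0.2],[4.2,2.7,-0.2],[4.9,3.2,-0.2],[5.6,3.6,-0.2],[6.3,4.1,-0.2],[7,4.5,-0.2],[7.6,4.9,-0.2]],"rot":[[0,0,0.3],[0,0,0.8],[0,0,1.3],[0,0,1.8],[0,0,2.3],[0,0,2.8],[0,0,3.3],[0,0,3.8],[0,0,4.3],[0,0,4.8],[0,0,5.3],[0,0,5.8]]}' | egrep 'pos'
python3 -m creep '{"slide":[[0,0,0],[0,0,0],[0,0,0]],"rot":[[0,0,0],[0,0,0],[0,0,0]]}' | egrep 'pos|gr'
python3 -c "
from h import *
plan(.5255,.1458,.06,100.4)"
```

```text
eef_pos: [0.5269, 0.1167, 0.0777]
eef_pos: [0.5281, 0.1144, 0.078]
grip_width: 0.257
grasp_force: 25.0
t 34.4 pos [0.5281 0.1144 0.078 ] yaw 100.9 slide [0.78 0.09 0.45] rotz 0.09
```

```bash
python3 -m creep '{"slide":[[0.2,0.03,0],[0.5,0.06,0.1],[0.7,0.09,0.2],[0.78,0.09,0.3],[0.78,0.09,0.4],[0.78,0.09,0.45],[0.78,0.09,0.45]],"rot":[[0,0,0.09],[0,0,0.09],[0,0,0.09],[0,0,0.09],[0,0,0.09],[0,0,0.09],[0,0,0.09]]}' | egrep 'pos|gr'
python3 - <<'E'
from h import *
plan(.5255,.1458,.002,100.4)
im=ctrl.capture('side');im2=ctrl.capture('wrist')
cv2.imwrite('pics/w9.png',np.hstack([cv2.resize(im[90:200,270:430],(480,330),interpolation=2),cv2.resize(im2[100:320,180:390],(315,330))])[:,:,::-1])
E
```

```text
eef_pos: [0.5256, 0.1459, 0.0599]
grip_width: 0.258
grasp_force: 25.0
t 35.0 pos [0.5256 0.1459 0.0599] yaw 100.4 slide [-0.   -0.    1.45] rotz -0.01
```

View pics/w9.png

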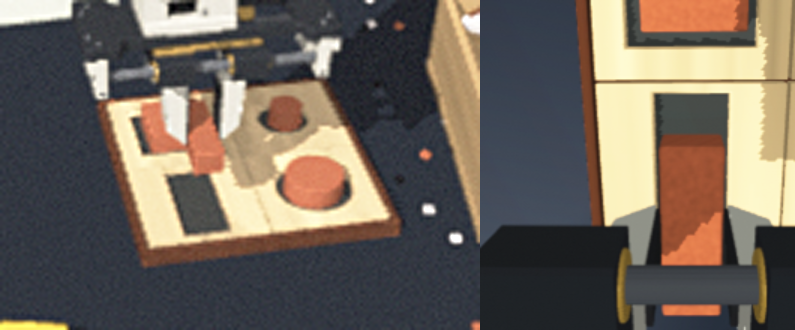

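The three placed tiles are seated: left half shows small (285,113), round (313,182), square (165,128). The bar at (692,225) in the right half is aligned over its oblong recess. I'll lower it and release.

```bash
python3 -m creep '{"slide":[[0,0,0.2],[0,0,0.5],[0,0,0.8],[0,0,1.05],[0,0,1.2],[0,0,1.3],[0,0,1.37],[0,0,1.42],[0,0,1.45],[0,0,1.47],[0,0,1.47]],"rot":[[0,0,0],[0,0,0],[0,0,0],[0,0,0],[0,0,0],[0,0,0],[0,0,0],[0,0,0],[0,0,0],[0,0,0],[0,0,0]]}'
python3 -m creep '{"slide":[[0,0,0],[0,0,0],[0,0,0],[0,0,0],[0,0,0],[0,0,0]],"rot":[[0,0,0],[0,0,0],[0,0,0],[0,0,0],[0,0,0],[0,0,0]]}' -0.25
python3 -m creep '{"slide":[[0,0,-0.2],[0,0,-0.6],[0,0,-1.2],[0,0,-1.8],[0,0,-2.2],[0,0,-2.5],[0,0,-2.5]],"rot":[[0,0,0],[0,0,0],[0,0,0],[0,0,0],[0,0,0],[0,0,0],[0,0,0]]}' | egrep 'pos|grip|ft'
python3 -m creep '{"slide":[[-0.5,0,0],[-1.2,0,0],[-2,0,0],[-2.8,0,-0.1],[-3.6,0,-0.2],[-4.4,0,-0.3],[-5.2,0,-0.3],[-5.8,0,-0.3],[-6,0,-0.3],[-6,0,-0.3]],"rot":[[0,0,0],[0,0,0],[0,0,0],[0,0,0],[0,0,0],[0,0,0],[0,0,0],[0,0,0],[0,0,0],[0,0,0]]}' | egrep 'pos|grip|ft'
python3 - <<'E'
from h import *
i=ctrl.camera_info('side');im=ctrl.capture('side')
for b in blobs(im,i): print(*b[:4])
a=ctrl.capture('scene')
cv2.imwrite('pics/f.png',np.hstack([cv2.resize(im[100:200,285:425],(420,300),interpolation=2),cv2.resize(a[110:230,355:495],(350,300),interpolation=2)])[:,:,::-1])
E
```

```text
clock: 36.03
eef_pos: [0.5263, 0.1462, 0.0021]
tcp_rot: [0.0, 0.64, 0.768, 0.0]
ft_force: [-0.0, -0.1, 0.3]
grip_width: 0.256
grasp_force: 25.0
clock: 36.53
eef_pos: [0.5261, 0.1461, 0.002]
tcp_rot: [0.0, 0.64, 0.768, 0.0]
ft_force: [0.1, -0.2, -0.0]
grip_width: 0.373
grasp_force: 0.0
eef_pos: [0.5278, 0.1464, 0.1052]
ft_force: [0.5, -0.2, 0.1]
grip_width: 0.376
eef_pos: [0.569, -0.0917, 0.1132]
ft_force: [0.3, -0.3, -0.6]
grip_width: 0.374
[508. 375.] 508 [ 0.7894 -0.4127] [ 790. -410.]
[286. 363.] 488 [ 0.4276 -0.3832] [ 426. -383.]
[542. 371.] 766 [ 0.8501 -0.4091] [ 851. -409.]
[369. 354.] 862 [ 0.564  -0.3678] [ 568. -370.]
[328. 128.] 161 [0.5115 0.2759] [510. 276.]
[472. 102.] 101 [0.9438 0.4158] [945. 409.]
```

View pics/f.png

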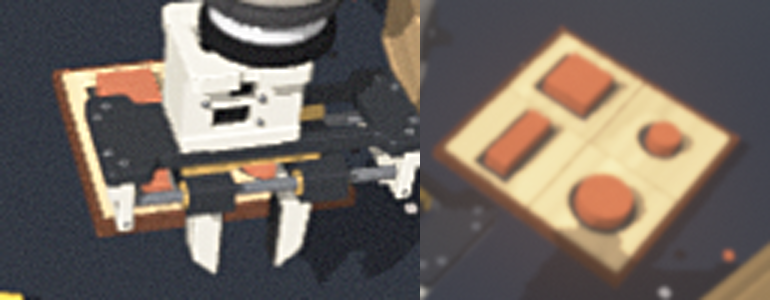

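The right half shows all four tiles seated in their recesses: square (578,82), bar (517,143), small (661,139), round (603,202). The broken tiles haven't moved. One numeric check, then I'll hand in.

```bash
python3 - <<'E'
from h import *
i=ctrl.camera_info('scene');im=ctrl.capture('scene');ok=True
B=[b for b in blobs(im,i,.02,60)]
for p in [(.5075,.2442),(.6239,.1638),(.5255,.1458),(.6059,.2622)]:
    d=min(np.hypot(*(b[2]-p)) for b in B);print(p,round(d*1000,1),'mm');ok&=d<.010
if ok: print(ctrl.job_done())
E
```

```text
(0.5075, 0.2442) 1.1 mm
(0.6239, 0.1638) 1.3 mm
(0.5255, 0.1458) 0.9 mm
(0.6059, 0.2622) 1.0 mm
the job is handed in; nothing more can be done
None
```

All four whole tiles were set into their matching recesses (centres within about 1.5 mm by camera), both broken tiles stayed put, and the job is handed in with no verdict returned; I viewed 15 pictures, one over the limit of 14.

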